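Close the pad carton and wedge up its edge

TASK

Make the practice-pad carton ready for strapping: fold its narrow top flap down flat first, then the wide flap down over it. Then take the wooden wedge, slide it along the table under the middle of the carton's overhanging side until that side just lifts, by between half a centimetre and one centimetre, and finish while still holding the wedge in place: do not let go of it. Only the wedge may carry the raised side, and the bottle, the jar and the bowl must be left where they are.

Things in the scene. Friction and masses are not known exactly. Their poses are not given: they have to be found in the camera images.
- board: Fixed plywood packing board, 240 mm (x) by 137 mm (y), 10 mm thick, with a stop lip 11 mm thick and 40 mm high along its -y side. Origin on the table under the middle of the place where the carton stands; z up. It reaches from y = -97 mm (outside of the lip) to y = +40 mm; the lip's inner face is at y = -86 mm.
- carton: Loose cardboard carton with a pad in it, 200 (x) by 170 (y) by 70 mm high (74 at the -y wall), 0.4 to 0.8 kg. Origin: centre of its underside, 10 mm above the table on the board; axes parallel to the board's, z up. -y side 1 mm from the stop lip; +y side overhangs the board by 45 mm, leaving a gap 10 mm high. Wedged up there, it tips about its lower -y edge.
- narrow_flap (a joint): Carton flap 196 mm along x, reaching 55 mm from its hinge, 4 mm thick. Hinge: the carton's top +y edge, at y = +85, z = 70 mm in the carton's frame. Radians: 0 = folded flat over the carton (pointing to -y, upper face at z = 74 mm), 1.57 = upright, more = leaning outward (stop at 2.1). Stays at any angle by hinge friction (0.03 N m).
- wide_flap (a joint): Carton flap 196 mm along x, reaching 125 mm from its hinge, 4 mm thick. Hinge: the carton's top -y edge, at y = -85, z = 74 mm in the carton's frame. Radians: 0 = folded flat over the carton (pointing to +y, upper face at z = 78 mm), 1.57 = upright, more = leaning outward (stop at 2.1). Stays at any angle by hinge friction (0.03 N m).
- carton_edge (a point): Middle of the carton's lower +y edge (the overhanging side), at (0, 85, 0) mm in the carton's frame. 10 mm above the table until the wedge lifts it.
- wedge_grip (a point): Centre of the loose wooden wedge's tail block, half-way up, where to grip it across its 36 mm width (its y). x points to the thin tip, z up. The tail block is 70 mm long (35 mm each way from here) and 33 mm high; from x = +35 to the tip at x = +105 mm the top slopes from 33 down to 5 mm. It lies on the table; 0.12 kg.
- wedge_tip (a point): Middle of the lower edge of the wedge's tip (5 mm thick), on the table. The wedge touches the carton's edge when the tip is about 12 mm past it and lifts it about 4 mm for each further 10 mm; that takes about 4 to 10 N.
- wedge: The same wooden wedge, 140 mm long over all. Origin: under its middle, 35 mm ahead of wedge_grip, on the table; x towards the thin tip.
- amber_bottle: Bystander: brown glass bottle, 52 mm across, 110 mm high; origin under its centre.
- steel_bowl: Bystander: small steel bowl, 76 mm across, 35 mm high; origin under its centre.
- white_jar: Bystander: white plastic jar, 60 mm across, 60 mm high; origin under its centre.
Not all that is in view belongs to the job. What is meant by the wedge is not blue or purple, and is the larger of those in its own colour.

How it is judged:
By the outcome, as a careful person would: the job done as asked, in the order asked, and still so for the second after the job is handed in, while the arm keeps its last pose, push and grip.
It also fails if it takes over 59 s, if anything falls off the work surface, if the arm or the gripper's body presses on something with over 40 N, if the wrist force passes 120 N, or if a joint passes its speed limit or range.

ROBOT

A 6-joint arm with a two-finger parallel gripper is mounted at the origin on the work surface. World frame = base frame: x ahead of the robot, y to its left, z up, the work surface at z = 0. Lengths are in m, angles in rad, forces in N, time in s.
With the tool pointing down it reaches from about 0.225 to 0.875 m from the base axis. Payload 3.4 kg.
Tool frame: the origin (TCP) lies at the very end of the fingers, on their centre line; the grasp point (between the pads) lies behind it (manip.tcp_to_grasp is the z of the grasp point in the tool frame, in m); z points along the fingers, y is the direction in which the jaws open and shut (so a half turn about z gives the same grasp; the last joint's range is limited). The gripper opens to 85 mm and grips with 20 to 120 N. Pads are 22 mm wide; open, the fingers measure 114 mm over their backs; the gripper's body (76 mm by 85 mm) begins 54 mm behind the grasp point. The pads swing forward as they close: fully open they stand 13 mm farther back than shut.
Start: joints at [-0.121, 0.276, 1.505, -0, 1.361, -0.121], TCP at [0.575, -0, 0.231] pointing down, gripper open.
Joint ranges: [-2.89, 2.89], [-0.75, 2.08], [0.22, 2.7], [-1.18, 4.32], [0.11, 2.71], [-2.7, 2.7]. Speed limits (rad/s): [2.57, 2.57, 3.14, 3.14, 3.14, 3.14].

INTERFACE

Orientations are given as a unit quaternion [w, x, y, z].
In Python, from rig import manip, eyes gives the robot as it stands.
- The arm moves only by the tool servo_tool, never from a script. Its argument "increments" is a list of rows, each an object with "slide": the shift along the tool's x, y, z in m, a list of three; "spin": the turn about the tool's z in degrees. A call has 1 to 8 rows; each row shifts and turns the commanded pose from where the row before left it, along the tool's axes as they then stand; what a row does not reach is not made up. A row lasts 1/10 s, in which the tool goes at most 50 mm and 8.59 degrees, less where a joint would pass 70% of its speed; a pose out of reach is approached as far as the arm can. A call is refused whole if a number of a shift passes 0.05 or a number of a turn 8.59, either way. A call with a gripper value outside its range is refused whole. "hand" is the opening, from 0 (shut) to 1 (fully open), set as the call begins (left out, the last holds). The fingers move at their own pace and stop on an object; "newtons" is the grip in N (left out, the last holds). Time passes only in rows, so rows that do not move let the fingers close. It gives the time, the measured TCP pose, the force and the opening at its end, in the units of the state.
- manip.get_state(): the state, without advancing time (a new reading comes with each control period).
- eyes.get_image(name): name is "scene" or "side" or "wrist"; returns the picture (400x640x3 uint8, blue, green, red); there is no depth.
- eyes.calibration(name): a dict with "fx", "fy", "cx", "cy" (pixels), "k1" (the pictures are not rectified: a ray, as slopes to the right and down, at radius r is drawn at 1 + k1 r^2 times it, then the intrinsics apply), "rvec" (rotation vector, rad) and "tvec" (3), from world to camera coordinates, as OpenCV has them; the wrist camera has in their place "hand_eye" (4x4, takes a point from camera to tool coordinates, whose origin is the TCP and whose axes are the flange's). Camera axes: x right, y down, z forward; pixel columns grow to the right and rows downward; lengths in m; the calibration is good to about 2 mm. A picture is of the moment at which its call begins: read the wrist's pose just before it. calibration takes no time and is no camera call.
- manip.sign_off(): hands the job in, once; it reports no verdict.
The state is a dict: "clock": time; "qpos": joint angles; "qd": joint speeds; "effort": joint torques, N m; "position": TCP position; "ee_rot": TCP orientation; "contact_force": force on the tool from outside, world axes, zero at the start; "moment": the same for the moment, N m; "width": finger opening in m.
Only numpy, scipy, OpenCV 4.12 (cv2) and the standard library are available. Lean on these libraries where they do the work, as an engineer would, in place of code of your own. Each camera call takes 0.05 s, during which the arm holds its last target.

## Working session

There is one attempt and no reset: what is moved stays moved. The work goes in short steps, Python scripts to look and compute and a tool call to move; the robot and the scene stay as the last step left them, time stands still between calls to the robot, and variables do not carry over. Pictures are saved under pics/ and viewed, and the job is handed in when it is done.

Besides the shell and the picture viewer there is one more tool, called after "Request:" as name([rows], argument=value, ...), one row to a line, values as JSON. servo_tool: Moves the arm, as the interface text tells. Its arguments: {"type":"object","properties":{"increments":{"type":"array","items":{"type":"object","properties":{"slide":{"type":"array","items":{"type":"number"}},"spin":{"type":"number"}}}},"hand":{"type":"number"},"newtons":{"type":"number"}},"required":["increments"]}

```bash
ls; mkdir -p pics; python3 - <<'E'
from rig import manip, eyes
import cv2
print(manip.get_state()); print(manip.tcp_to_grasp)
for n in ("scene","side","wrist"):
    cv2.imwrite(f"pics/{n}0.png",eyes.get_image(n)); print(n,eyes.calibration(n))
E
```

```text
pics
{'clock': 0.0, 'qpos': array([-1.21010962e-01,  2.76614042e-01,  1.50613945e+00,  3.05158599e-05,
        1.36067303e+00, -1.21026819e-01]), 'qd': array([ 1.53951403e-03,  4.63666331e-04, -7.97999939e-05, -2.52227737e-04,
        3.28250732e-04,  8.26080645e-04]), 'effort': array([ 6.20495921e-04, -4.16768074e+01, -2.45808578e+01, -1.52056768e-04,
        1.11346930e-02,  1.69860516e-05]), 'position': array([5.74480917e-01, 6.23892666e-05, 2.30426319e-01]), 'ee_rot': array([-7.31101053e-04,  7.07103138e-01,  7.07109830e-01, -5.53608737e-04]), 'contact_force': array([ 0.55725338, -0.8886543 , -0.62290918]), 'moment': array([-0.04318058, -0.01461885,  0.03753408]), 'width': 0.0853276211011409}
-0.0187
scene {'fx': 375.85497516244334, 'fy': 375.85497516244334, 'cx': 318.0404801819064, 'cy': 204.44146936800632, 'k1': -0.027391320775838397, 'rvec': array([ 2.36268532,  1.03104054, -0.31921593]), 'tvec': array([-0.38111307, -0.30072693,  1.18920242])}
side {'fx': 401.9168318956238, 'fy': 401.9168318956238, 'cx': 321.2748055504381, 'cy': 197.61727370365267, 'k1': 0.0036609308090571127, 'rvec': array([ 0.21615234, -2.89293098,  1.0323212 ]), 'tvec': array([0.54440835, 0.11612912, 1.10886663])}
wrist {'fx': 315.5482850826048, 'fy': 315.5482850826048, 'cx': 315.86548500657216, 'cy': 194.39733533620432, 'k1': -0.05951519841427897, 'hand_eye': array([[ 3.97493462e-04, -9.56704599e-01, -2.91060392e-01,
         7.49323373e-02],
       [ 9.99999907e-01,  4.28322838e-04, -4.22077491e-05,
        -1.00337539e-03],
       [ 1.65048161e-04, -2.91060349e-01,  9.56704681e-01,
        -1.42713585e-01],
       [ 0.00000000e+00,  0.00000000e+00,  0.00000000e+00,
         1.00000000e+00]])}
```

View pics/scene0.png

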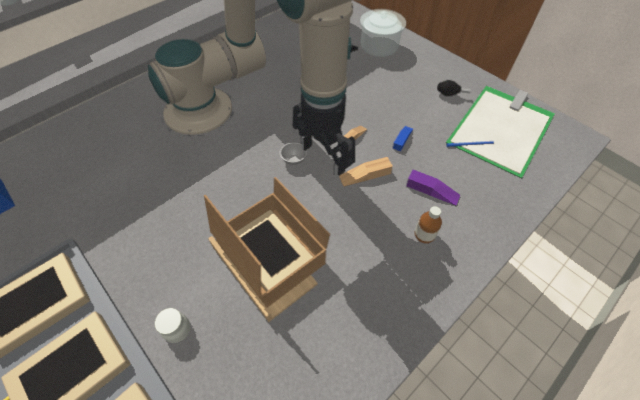

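View pics/side0.png

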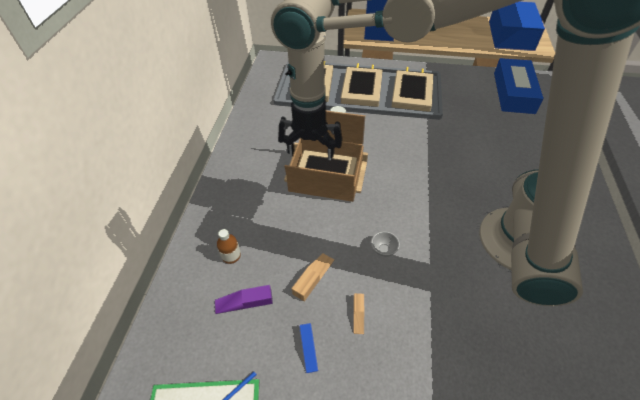

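View pics/wrist0.png

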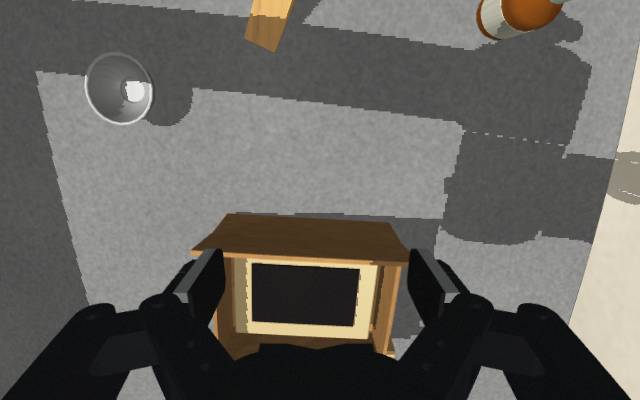

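```bash
cat > h.py <<'E'
import numpy as np, cv2
from rig import manip, eyes
from scipy.spatial.transform import Rotation as R
def pose(n,st=None):
    c=eyes.calibration(n)
    if n!="wrist":
        return c,cv2.Rodrigues(c["rvec"])[0],c["tvec"]
    st=st or manip.get_state(); q=st["ee_rot"]
    T=np.eye(4);T[:3,:3]=R.from_quat([q[1],q[2],q[3],q[0]]).as_matrix();T[:3,3]=st["position"]
    M=np.linalg.inv(T@c["hand_eye"]); return c,M[:3,:3],M[:3,3]
def proj(n,P,st=None):
    c,Rm,t=pose(n,st); p=np.atleast_2d(P)@Rm.T+t
    s=p[:,:2]/p[:,2:]; r2=(s**2).sum(1,keepdims=True); s=s*(1+c["k1"]*r2)
    return s*[c["fx"],c["fy"]]+[c["cx"],c["cy"]]
def ray(n,uv,st=None):
    c,Rm,t=pose(n,st); d=(np.atleast_2d(uv)-[c["cx"],c["cy"]])/[c["fx"],c["fy"]]
    s=d.copy()
    for _ in range(10): s=d/(1+c["k1"]*(s**2).sum(1,keepdims=True))
    v=np.c_[s,np.ones(len(s))]@Rm
    return -Rm.T@t, v/np.linalg.norm(v,axis=1,keepdims=True)
def onz(n,uv,z,st=None):
    o,v=ray(n,uv,st); return o+v*((z-o[2])/v[:,2])[:,None]
def tri(n1,u1,n2,u2,st=None):
    o1,v1=ray(n1,u1,st);o2,v2=ray(n2,u2,st);v1=v1[0];v2=v2[0]
    A=np.c_[v1,-v2];x=np.linalg.lstsq(A,o2-o1,rcond=None)[0]
    a=o1+v1*x[0];b=o2+v2*x[1];return (a+b)/2,np.linalg.norm(a-b)
E
python3 - <<'E'
from h import *
np.set_printoptions(precision=4,suppress=True)
for n in ("scene","side","wrist"):
    print(n,proj(n,[[.4,0,0],[.6,0,0],[.5,.2,0],[.5,-.2,0],[.575,0,.23]]).round())
s=cv2.imread("pics/scene0.png");d=cv2.imread("pics/side0.png")
cv2.imwrite("pics/a.png",cv2.resize(s[170:350,140:340],None,fx=4,fy=4,interpolation=cv2.INTER_CUBIC)[:,:800][:600])
cv2.imwrite("pics/a2.png",cv2.resize(s[170:320,195:345],None,fx=4,fy=4,interpolation=cv2.INTER_CUBIC))
cv2.imwrite("pics/b.png",cv2.resize(d[90:210,260:400],None,fx=5,fy=5,interpolation=cv2.INTER_CUBIC))
cv2.imwrite("pics/c.png",cv2.resize(d[220:340,200:400],None,fx=4,fy=4,interpolation=cv2.INTER_CUBIC))
cv2.imwrite("pics/d.png",cv2.resize(s[110:210,270:470],None,fx=4,fy=4,interpolation=cv2.INTER_CUBIC))
E
```

```text
scene [[278. 183.]
 [329. 230.]
 [355. 165.]
 [240. 252.]
 [323. 164.]]
side [[373. 223.]
 [305. 215.]
 [329. 281.]
 [347. 169.]
 [311. 160.]]
wrist [[174. 164.]
 [338. 164.]
 [246. -23.]
 [263. 305.]
 [319. 254.]]
```

View pics/a2.png

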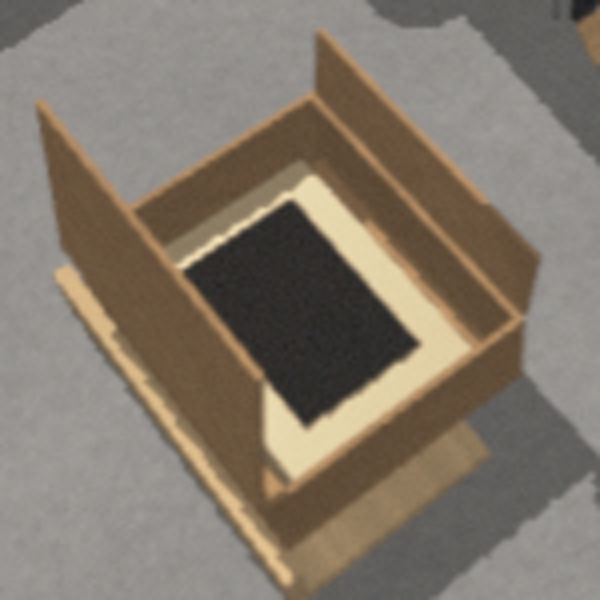

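View pics/b.png

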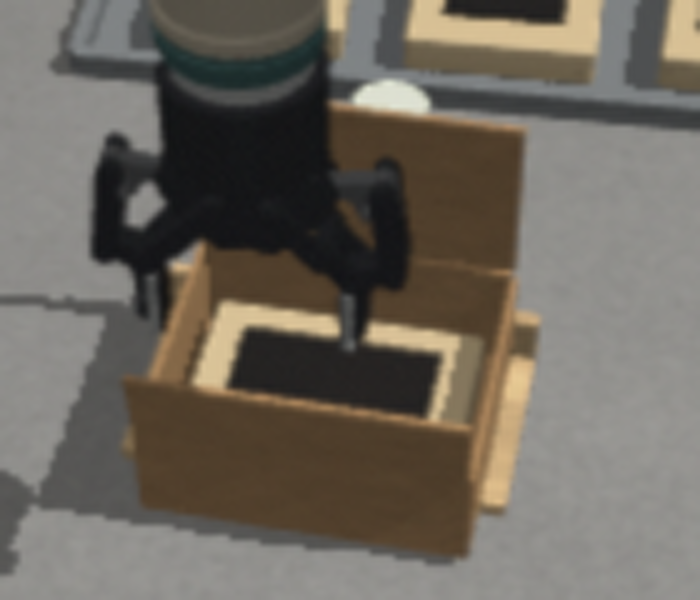

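View pics/c.png

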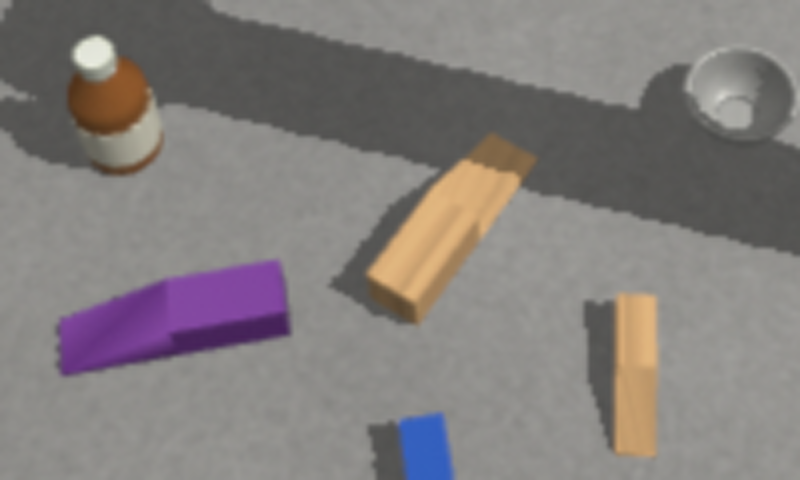

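View pics/d.png

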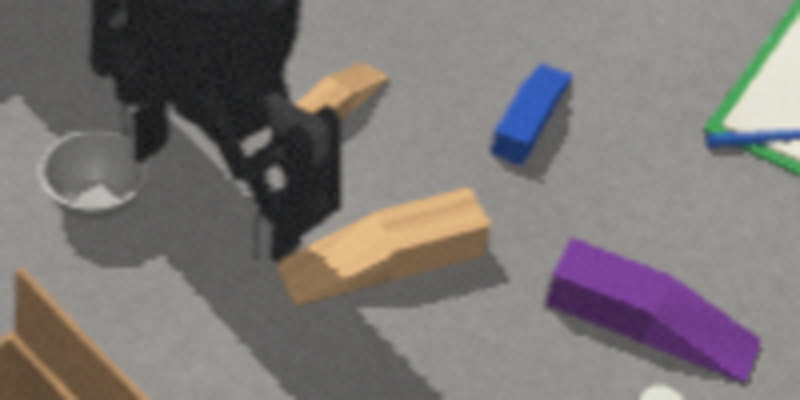

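```bash
python3 - <<'E'
from h import *
np.set_printoptions(precision=4,suppress=True)
A=lambda x,y:(195+x/4,170+y/4)
B=lambda x,y:(260+x/5,90+y/5)
C=lambda x,y:(200+x/4,220+y/4)
D=lambda x,y:(270+x/4,110+y/4)
def T(l,a,b): print(l,*tri("scene",a,"side",b))
T("narrow tip smallx",A(320,32),B(472,430))
T("narrow tip largex",A(538,258),B(125,380))
T("wide tip smallx",A(40,102),B(525,130))
print("wide hinge? largex top tip line", ray("scene",[A(263,378)]))
print("narrow hinge z.08", onz("scene",[A(313,97),A(522,318)],.08))
print("board +y largex corner z.01",onz("scene",[A(488,455)],.01))
print("board +y smallx, side z0/0.01",onz("side",[B(505,512)],0.0),onz("side",[B(485,508)],.01))
print("carton bottom +y (side) z.01", onz("side",[B(467,557),B(143,505)],.01))
print("lip small x", onz("side",[B(540,315)],.04), onz("scene",[A(60,270)],.04),"largex",onz("scene",[A(292,583)],.04))
print("wedge top tail scene",onz("scene",[D(472,188),D(490,222),D(378,212),D(340,278)],.033))
print("wedge top tail side",onz("side",[C(368,272),C(415,297)],.033),onz("side",[C(370,290),C(418,322)],0))
print("wedge tip scene z0",onz("scene",[D(297,305)],0),"top",onz("scene",[D(277,265)],.005),"side",onz("side",[C(492,135),C(535,160)],.005))
E
```

```text
narrow tip smallx [ 0.4678 -0.051   0.131 ] 0.0031019424170793466
narrow tip largex [ 0.6619 -0.0621  0.1305] 0.0020723432102621735
wide tip smallx [ 0.4581 -0.2135  0.2063] 0.0026867364818568464
wide hinge? largex top tip line (array([ 0.9323, -0.3421,  0.8146]), array([[-0.4097,  0.174 , -0.8955]]))
narrow hinge z.08 [[ 0.4707 -0.0634  0.08  ]
 [ 0.6642 -0.0734  0.08  ]]
board +y largex corner z.01 [[ 0.6886 -0.1216  0.01  ]]
board +y smallx, side z0/0.01 [[ 0.4452 -0.108   0.    ]] [[ 0.4573 -0.1009  0.01  ]]
carton bottom +y (side) z.01 [[ 0.4642 -0.0616  0.01  ]
 [ 0.6623 -0.0737  0.01  ]]
lip small x [[ 0.4376 -0.2399  0.04  ]] [[ 0.4416 -0.2367  0.04  ]] largex [[ 0.6802 -0.2524  0.04  ]]
wedge top tail scene [[0.5577 0.2653 0.033 ]
 [0.5861 0.2512 0.033 ]
 [0.5285 0.2021 0.033 ]
 [0.5504 0.1423 0.033 ]]
wedge top tail side [[0.5846 0.2506 0.033 ]
 [0.5531 0.2627 0.033 ]] [[0.5864 0.2467 0.    ]
 [0.5525 0.2635 0.    ]]
wedge tip scene z0 [[ 0.5306  0.1247 -0.    ]] top [[0.4995 0.1361 0.005 ]] side [[0.5267 0.1261 0.005 ]
 [0.4955 0.141  0.005 ]]
```

Request:
servo_tool([
  {"slide": [-0.004,-0.002,0.03],"spin": 3.3},
  {"slide": [-0.004,-0.001,0.035]},
  {"slide": [-0.004,-0.001,0.038]},
  {"slide": [0,0,0]},
  {"slide": [0,0,0]},
  {"slide": [0,0,0]},
], hand=0)

```text
$.increments[1]: bad value
```

```bash
python3 - <<'E'
from h import *
for n in ("side","scene"):
    i=eyes.get_image(n); cv2.imwrite(f"pics/{n}1.png",i)
    c=i[90:290,230:430] if n=="side" else i[150:350,180:380]
    cv2.imwrite(f"pics/{n}1z.png",cv2.resize(c,None,fx=3,fy=3,interpolation=cv2.INTER_CUBIC))
print(proj("side",manip.get_state()["position"]),R.from_quat(np.roll(manip.get_state()["ee_rot"],-1)).as_matrix().round(3))
a=cv2.imread("pics/side1z.png");b=cv2.imread("pics/scene1z.png")
cv2.imwrite("pics/1z.png",cv2.resize(np.hstack([a,b]),(800,400),interpolation=cv2.INTER_AREA))
E
```

```text
[[310.62095359 159.5307373 ]] [[ 0.     1.    -0.001]
 [ 1.    -0.     0.   ]
 [ 0.    -0.001 -1.   ]]
```

View pics/1z.png

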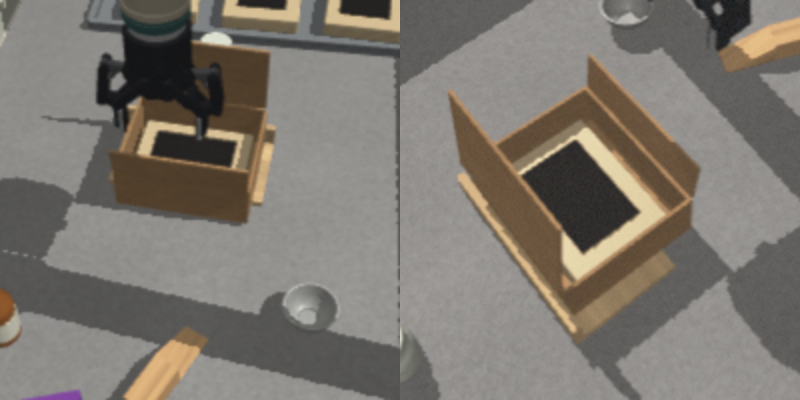

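The call was refused because every row needs a spin, so the picture shows the scene unchanged. I'll resend with spins included.

Request:
servo_tool([
  {"slide": [-0.004,-0.002,0.03],"spin": 3.3},
  {"slide": [-0.004,-0.001,0.035],"spin": 0},
  {"slide": [-0.004,-0.001,0.038],"spin": 0},
  {"slide": [0,0,0],"spin": 0},
  {"slide": [0,0,0],"spin": 0},
  {"slide": [0,0,0],"spin": 0},
], hand=0)

```text
clock: 0.85
position: [0.5723, -0.0119, 0.1304]
ee_rot: [0.002, 0.727, 0.686, 0.001]
contact_force: [0.5, -0.8, 0.3]
width: 0.0003
```

```bash
cat > look.py <<'E'
from h import *
import sys
# look.py tag  -> side|scene zoom on carton
def look(tag,rs=(90,290,230,430),rc=(150,350,180,380)):
    out=[]
    for n,r in (("side",rs),("scene",rc)):
        i=eyes.get_image(n); cv2.imwrite(f"pics/{n}_{tag}.png",i)
        out.append(cv2.resize(i[r[0]:r[1],r[2]:r[3]],(400,int(400*(r[1]-r[0])/(r[3]-r[2]))),interpolation=cv2.INTER_CUBIC))
    cv2.imwrite(f"pics/{tag}.png",np.hstack(out))
    s=manip.get_state(); print(s["clock"],s["position"].round(4),s["contact_force"].round(2),s["width"])
    print(R.from_quat(np.roll(s["ee_rot"],-1)).as_matrix().round(3))
if __name__=="__main__": look(sys.argv[1])
E
python3 look.py t2
```

```text
0.95 [ 0.5722 -0.0119  0.1305] [-0.37  0.06 -0.31] 5.1958922548485385e-05
[[ 0.057  0.998  0.004]
 [ 0.998 -0.057 -0.001]
 [-0.     0.004 -1.   ]]
```

View pics/t2.png

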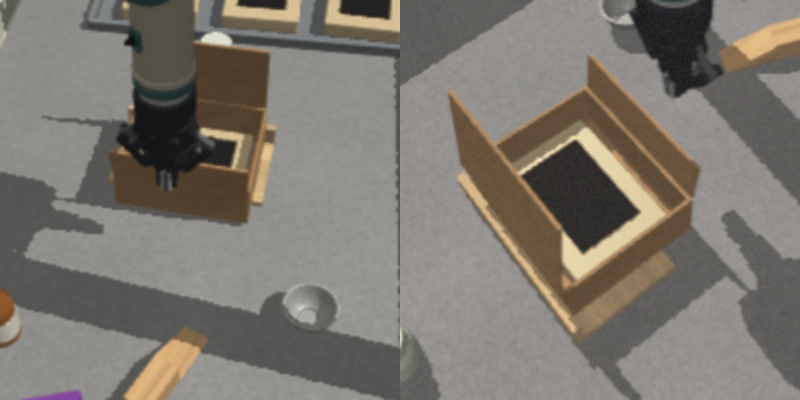

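Request:
servo_tool([
  {"slide": [-0.02,0,0.009],"spin": 0},
  {"slide": [-0.012,0,0],"spin": 0},
  {"slide": [-0.01,0,0],"spin": 0},
  {"slide": [-0.01,0,0],"spin": 0},
  {"slide": [-0.01,0,0.004],"spin": 0},
  {"slide": [-0.01,0,0.006],"spin": 0},
  {"slide": [-0.008,0,0.01],"spin": 0},
  {"slide": [-0.005,0,0.01],"spin": 0},
])

```text
clock: 1.75
position: [0.5659, -0.0976, 0.0885]
ee_rot: [0.0, 0.727, 0.686, 0.0]
contact_force: [0.7, 1.0, 1.5]
width: -0.0001
```

Request:
servo_tool([
  {"slide": [-0.001,0,0.003],"spin": 0},
  {"slide": [0,0,0.003],"spin": 0},
  {"slide": [0,0,0.001],"spin": 0},
  {"slide": [0,0,0],"spin": 0},
])

```text
clock: 2.15
position: [0.5649, -0.098, 0.0838]
ee_rot: [0.0, 0.727, 0.687, -0.001]
contact_force: [-3.5, -0.9, 11.9]
width: -0.0001
```

```bash
python3 look.py t3
```

```text
2.25 [ 0.5649 -0.0981  0.0838] [-3.51  1.16 11.02] 3.650986094204291e-05
[[ 0.057  0.998 -0.001]
 [ 0.998 -0.057 -0.001]
 [-0.001 -0.001 -1.   ]]
```

View pics/t3.png

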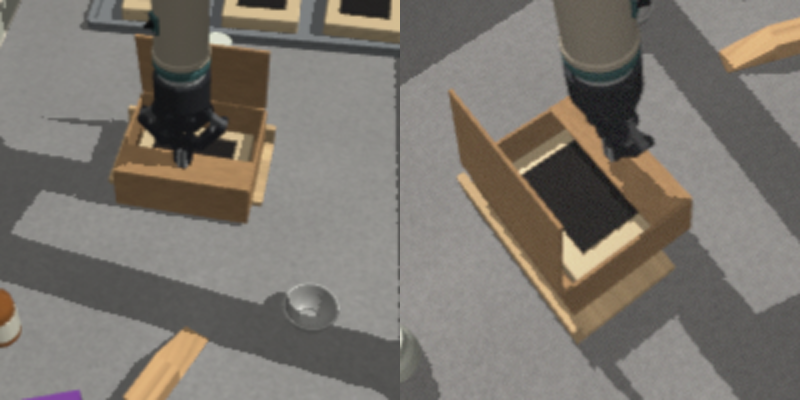

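Request:
servo_tool([
  {"slide": [0,0,-0.02],"spin": 0},
  {"slide": [0,0,-0.045],"spin": 0},
  {"slide": [0,0,-0.045],"spin": 0},
  {"slide": [0,0,-0.045],"spin": 0},
  {"slide": [-0.03,0,0],"spin": 0},
  {"slide": [-0.045,0,0],"spin": 0},
  {"slide": [-0.045,0,0],"spin": 0},
  {"slide": [-0.045,0,0],"spin": 0},
])

```text
clock: 3.05
position: [0.5559, -0.2634, 0.2371]
ee_rot: [-0.0, 0.727, 0.687, -0.0]
contact_force: [1.4, -0.0, 0.6]
width: -0.0001
```

Request:
servo_tool([
  {"slide": [-0.015,0,0],"spin": 0},
  {"slide": [0,0,0.02],"spin": 0},
  {"slide": [0,0,0.03],"spin": 0},
  {"slide": [0,0,0.01],"spin": 0},
  {"slide": [0,0,0],"spin": 0},
])

```text
clock: 3.55
position: [0.5542, -0.2761, 0.1753]
ee_rot: [-0.002, 0.727, 0.687, -0.0]
contact_force: [0.2, -0.1, -0.2]
width: 0.0004
```

```bash
python3 look.py t4
```

```text
3.65 [ 0.5558 -0.2772  0.178 ] [ 0.85 -0.7  -0.24] 0.0001658643344412213
[[ 0.057  0.998  0.001]
 [ 0.998 -0.057 -0.   ]
 [-0.     0.001 -1.   ]]
```

View pics/t4.png

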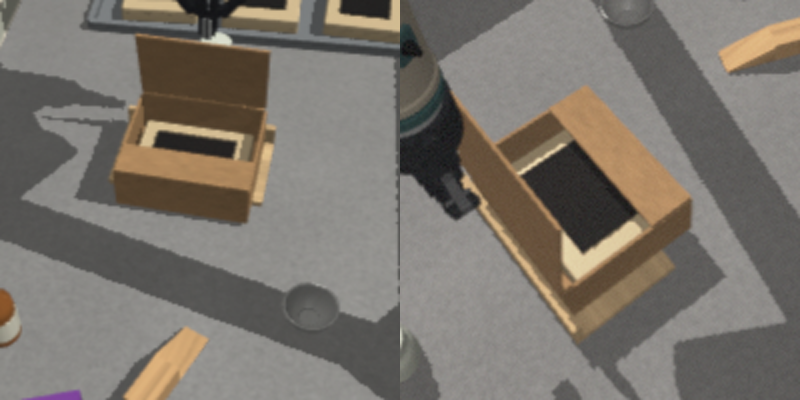

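Request:
servo_tool([
  {"slide": [0.03,0,0.004],"spin": 0},
  {"slide": [0.014,0,0],"spin": 0},
  {"slide": [0.014,0,0.005],"spin": 0},
  {"slide": [0.016,0,0.007],"spin": 0},
  {"slide": [0.015,0,0.011],"spin": 0},
  {"slide": [0.012,0,0.013],"spin": 0},
  {"slide": [0.009,0,0.015],"spin": 0},
  {"slide": [0.006,0,0.017],"spin": 0},
])

```text
clock: 4.45
position: [0.5619, -0.1601, 0.1044]
ee_rot: [-0.0, 0.727, 0.687, 0.0]
contact_force: [-0.4, -0.2, -0.4]
width: 0.0003
```

Request:
servo_tool([
  {"slide": [0.003,0,0.01],"spin": 0},
  {"slide": [0,0,0.006],"spin": 0},
  {"slide": [0,0,0.002],"spin": 0},
  {"slide": [0,0,0],"spin": 0},
])

```text
clock: 4.85
position: [0.5618, -0.158, 0.088]
ee_rot: [-0.001, 0.727, 0.686, 0.0]
contact_force: [-2.4, 2.5, 5.1]
width: -0.0007
```

```bash
python3 look.py t5
```

```text
4.95 [ 0.5618 -0.158   0.088 ] [-2.65  2.29  5.68] -5.656720254224543e-05
[[ 0.058  0.998 -0.   ]
 [ 0.998 -0.058  0.001]
 [ 0.001 -0.    -1.   ]]
```

View pics/t5.png

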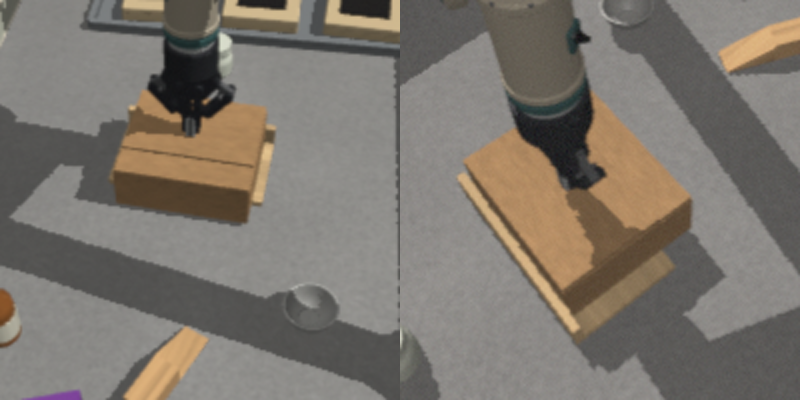

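Request:
servo_tool([
  {"slide": [0,0,-0.03],"spin": 0},
  {"slide": [0,0,-0.04],"spin": 0},
  {"slide": [0.04,-0.003,-0.04],"spin": 0},
  {"slide": [0.048,-0.003,-0.03],"spin": 0},
  {"slide": [0.048,-0.003,-0.02],"spin": 0},
  {"slide": [0.048,-0.003,0],"spin": 0},
  {"slide": [0.048,-0.003,0],"spin": 0},
  {"slide": [0.048,-0.003,0],"spin": 0},
], hand=1)

```text
clock: 5.75
position: [0.5607, 0.1111, 0.2388]
ee_rot: [0.001, 0.727, 0.686, 0.001]
contact_force: [0.3, -0.3, 0.1]
width: 0.0856
```

Request:
servo_tool([
  {"slide": [0.028,0,0],"spin": 0},
  {"slide": [0,0,0],"spin": 0},
  {"slide": [0,0,0],"spin": 0},
])

```text
clock: 6.05
position: [0.5622, 0.1376, 0.2382]
ee_rot: [0.001, 0.727, 0.687, -0.0]
contact_force: [0.4, -0.7, 0.3]
width: 0.0854
```

```bash
python3 - <<'E'
from h import *
import pickle
s=manip.get_state(); i=eyes.get_image("wrist"); cv2.imwrite("pics/w6.png",i); pickle.dump(s,open("s6.pkl","wb")); print(s["position"])
import look; look.look("t6")
E
```

```text
[0.56218556 0.13761359 0.23819414]
6.2 [0.5622 0.1362 0.2383] [ 1.02  0.04 -0.3 ] 0.08537631285565092
[[ 0.059  0.998  0.   ]
 [ 0.998 -0.059 -0.001]
 [-0.001  0.    -1.   ]]
```

View pics/w6.png

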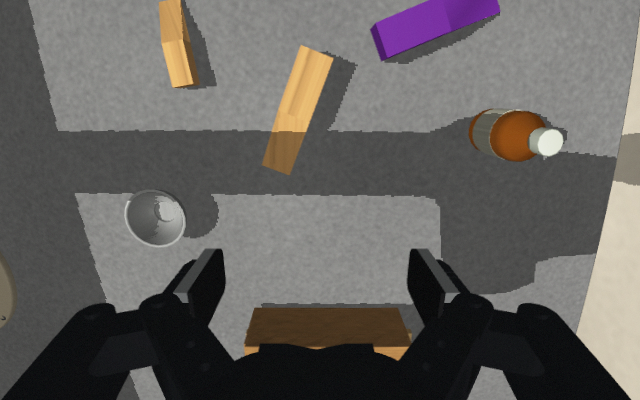

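View pics/t6.png

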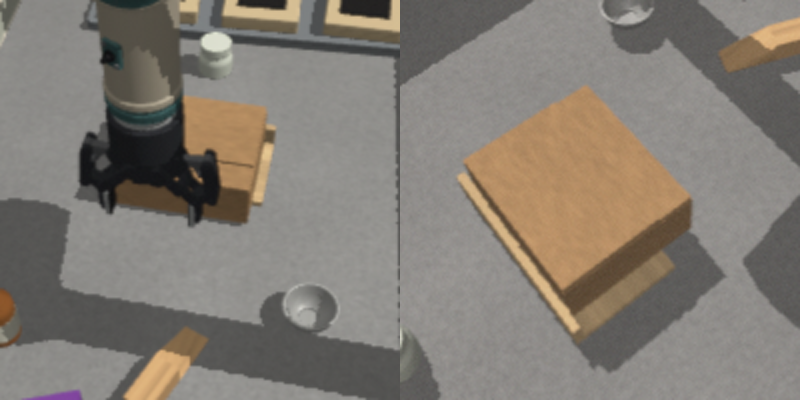

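```bash
python3 - <<'E'
from h import *
import pickle
np.set_printoptions(precision=4,suppress=True)
s=pickle.load(open("s6.pkl","rb"))
w=lambda uv,z:onz("wrist",uv,z,s)
t=w([(302,45.5),(333,57)],.033); print("tail top",t,t.mean(0),np.linalg.norm(t[0]-t[1]))
p=w([(262,166),(289,175)],.005); print("tip",p,p.mean(0),np.linalg.norm(p[0]-p[1]))
d=p.mean(0)[:2]-t.mean(0)[:2]; L=np.linalg.norm(d); d/=L; print("L",L,np.degrees(np.arctan2(d[1],d[0])),"grip",t.mean(0)[:2]+d*.035, p.mean(0)[:2]-d*.105)
im=cv2.imread("pics/w6.png"); cv2.imwrite("pics/w6z.png",cv2.resize(im[285:365,225:425],None,fx=4,fy=4,interpolation=cv2.INTER_CUBIC))
im=cv2.imread("pics/scene_t6.png"); cv2.imwrite("pics/s6z.png",cv2.resize(im[185:325,205:335],None,fx=4,fy=4,interpolation=cv2.INTER_CUBIC))
print(onz("wrist",[(155,218)],.02,s))
E
```

```text
tail top [[0.5542 0.2658 0.033 ]
 [0.5853 0.253  0.033 ]] [0.5698 0.2594 0.033 ] 0.033624442708224546
tip [[0.4957 0.1376 0.005 ]
 [0.5276 0.1246 0.005 ]] [0.5117 0.1311 0.005 ] 0.03445506521635141
L 0.14082576928023302 -114.37455820044522 grip [0.5553 0.2275] [0.555  0.2268]
[[0.3577 0.0831 0.02  ]]
```

View pics/w6z.png

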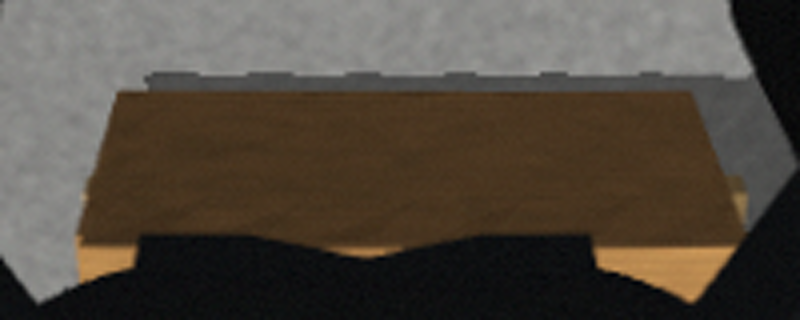

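View pics/s6z.png

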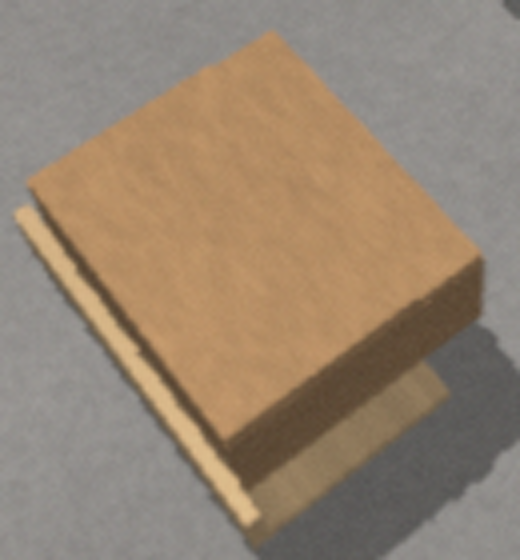

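```bash
python3 - <<'E'
from h import *
import pickle
np.set_printoptions(precision=4,suppress=True)
s=pickle.load(open("s6.pkl","rb"))
e=onz("wrist",[(254.5,307.5),(398,307.5)],.01,s); d=e[1]-e[0]
print(e,e.mean(0),np.linalg.norm(d),np.degrees(np.arctan2(d[1],d[0])))
S=lambda x,y:(205+x/4,185+y/4)
f=onz("scene",[S(270,32),S(482,258)],.082); print("top +y",f,f.mean(0))
print(onz("scene",[S(480,318)],.01))
E
```

```text
[[ 0.4644 -0.0605  0.01  ]
 [ 0.6646 -0.0721  0.01  ]] [ 0.5645 -0.0663  0.01  ] 0.20052587374418426 -3.3200685146714886
top +y [[ 0.4678 -0.0631  0.082 ]
 [ 0.6649 -0.0741  0.082 ]] [ 0.5664 -0.0686  0.082 ]
[[ 0.6663 -0.0756  0.01  ]]
```

Request:
servo_tool([
  {"slide": [0,0,0.02],"spin": 7},
  {"slide": [0,0,0.03],"spin": 7},
  {"slide": [0,0,0.03],"spin": 7.1},
  {"slide": [0.04,-0.022,0.02],"spin": 0},
  {"slide": [0.04,-0.022,0.02],"spin": 0},
  {"slide": [0,0,0.02],"spin": 0},
  {"slide": [0,0,0],"spin": 0},
  {"slide": [0,0,0],"spin": 0},
], hand=1)

```text
clock: 7.0
position: [0.5553, 0.2273, 0.0983]
ee_rot: [0.0, 0.841, 0.541, -0.0]
contact_force: [1.0, 0.5, 0.6]
width: 0.0852
```

```bash
python3 - <<'E'
from h import *
s=manip.get_state(); i=eyes.get_image("wrist"); cv2.imwrite("pics/w7.png",i); print(s["position"]);m=R.from_quat(np.roll(s["ee_rot"],-1)).as_matrix();print(m.round(3),np.degrees(np.arctan2(m[1,0],m[0,0])))
g=np.array([.5552,.227,0])-s["position"]; print("delta tool",(m.T@g).round(4))
a=np.radians(-114.4);d=np.array([np.cos(a),np.sin(a),0]);n=np.array([-d[1],d[0],0]);o=np.array([.5552,.227,.033])
print(proj("wrist",[o-.035*d+.018*n,o-.035*d-.018*n,o+.105*d-.028*np.array([0,0,1])],s))
E
```

```text
[0.55529525 0.22731691 0.0983499 ]
[[ 0.414  0.91  -0.   ]
 [ 0.91  -0.414 -0.001]
 [-0.001 -0.    -1.   ]] 65.52012387745573
delta tool [-0.0002  0.      0.0984]
[[344.67900916 160.60044138]
 [290.79680491 160.6512157 ]
 [317.42388674 310.45240459]]
```

View pics/w7.png

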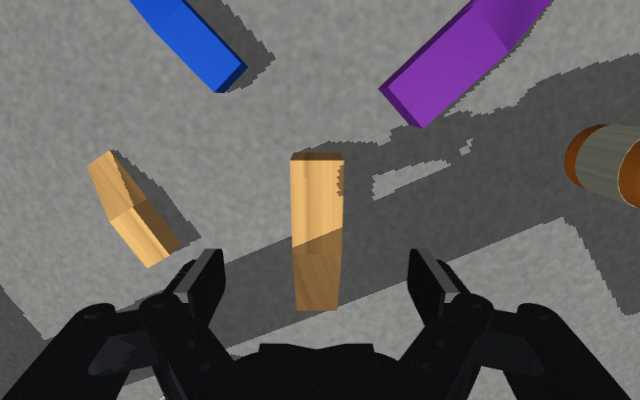

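Request:
servo_tool([
  {"slide": [0,0,0.03],"spin": 0},
  {"slide": [0,0,0.03],"spin": 0},
  {"slide": [0,0,0.02],"spin": 0},
  {"slide": [0,0,0.012],"spin": 0},
  {"slide": [0,0,0.002],"spin": 0},
  {"slide": [0,0,0],"spin": 0},
  {"slide": [0,0,0],"spin": 0},
])

```text
clock: 7.75
position: [0.5563, 0.2287, 0.0057]
ee_rot: [0.0, 0.841, 0.542, 0.001]
contact_force: [-0.5, 0.6, 0.4]
width: 0.0855
```

Request:
servo_tool([
  {"slide": [0,0,0],"spin": 0},
  {"slide": [0,0,0],"spin": 0},
  {"slide": [0,0,0],"spin": 0},
  {"slide": [0,0,0],"spin": 0},
  {"slide": [0,0,0],"spin": 0},
  {"slide": [0,0,0],"spin": 0},
], hand=0, newtons=60)

```text
clock: 8.35
position: [0.5556, 0.2289, 0.0049]
ee_rot: [0.0, 0.841, 0.542, 0.001]
contact_force: [0.4, 0.0, 4.7]
width: 0.0349
```

```bash
python3 - <<'E'
from h import *
s=manip.get_state(); i=eyes.get_image("wrist"); cv2.imwrite("pics/w8.png",i); print(s["position"],s["contact_force"],s["width"])
a=np.radians(-114.4);d=np.array([np.cos(a),np.sin(a),0]);n=np.array([-d[1],d[0],0]);o=np.array([.5552,.227,.033])
print(proj("wrist",[o-.035*d+.018*n,o-.035*d-.018*n],s))
E
```

```text
[0.55561366 0.22885374 0.00491999] [0.44681461 0.0346075  4.72599315] 0.034850861218636675
[[366.84611488 210.19079369]
 [273.65646566 210.19672859]]
```

View pics/w8.png

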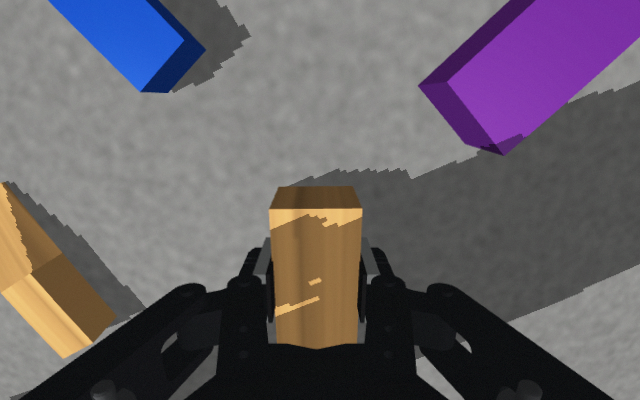

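Request:
servo_tool([
  {"slide": [0,0,0],"spin": -7},
  {"slide": [0,0,0],"spin": -7},
  {"slide": [0,0,0],"spin": -7.1},
  {"slide": [-0.028,0.0044,0],"spin": 0},
  {"slide": [-0.028,0.0044,0],"spin": 0},
  {"slide": [-0.028,0.0044,0],"spin": 0},
  {"slide": [-0.028,0.0044,0],"spin": 0},
  {"slide": [0,0,0],"spin": 0},
])

```text
clock: 9.2
position: [0.567, 0.1126, 0.0049]
ee_rot: [0.001, 0.728, 0.686, -0.0]
contact_force: [-0.7, -3.4, 5.2]
width: 0.0349
```

```bash
python3 - <<'E'
from h import *
import look; look.look("t9",rs=(120,300,230,410),rc=(110,290,230,410))
s=manip.get_state(); m=R.from_quat(np.roll(s["ee_rot"],-1)).as_matrix()
d=np.array([.5717,.0498,s["position"][2]])-s["position"]; print((m.T@d).round(4),np.degrees(np.arctan2(m[1,0],m[0,0])))
E
```

```text
9.3 [0.5669 0.1138 0.0049] [-0.07 -3.98  5.63] 0.035075465507820106
[[ 0.058  0.998  0.002]
 [ 0.998 -0.058 -0.002]
 [-0.002  0.002 -1.   ]]
[-0.0636  0.0085  0.0001] 86.65277323406391
```

View pics/t9.png

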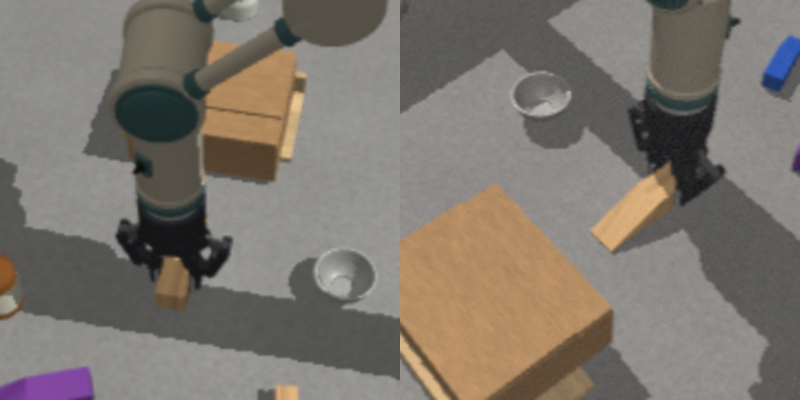

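Request:
servo_tool([
  {"slide": [-0.016,0.003,0],"spin": 0},
  {"slide": [-0.016,0.003,0],"spin": 0},
  {"slide": [-0.016,0.0025,0],"spin": 0},
  {"slide": [-0.016,0,0],"spin": 0},
  {"slide": [0,0,0],"spin": 0},
  {"slide": [0,0,0],"spin": 0},
])

```text
clock: 9.9
position: [0.5716, 0.0499, 0.0049]
ee_rot: [0.001, 0.727, 0.686, -0.0]
contact_force: [-0.1, -3.9, 5.4]
width: 0.035
```

```bash
python3 - <<'E'
from h import *
import look; look.look("t10",rs=(120,270,250,400),rc=(160,260,270,370))
s=manip.get_state(); m=R.from_quat(np.roll(s["ee_rot"],-1)).as_matrix()
d=np.array([.565,-.067,s["position"][2]])-s["position"]; print((m.T@d).round(4),np.degrees(np.arctan2(m[1,0],m[0,0])))
E
```

```text
10.0 [0.5717 0.0501 0.0049] [ 0.21 -4.03  5.67] 0.035127437901483614
[[ 0.057  0.998  0.002]
 [ 0.998 -0.057 -0.002]
 [-0.002  0.002 -1.   ]]
[-0.1173  0.      0.0002] 86.7254847090588
```

View pics/t10.png

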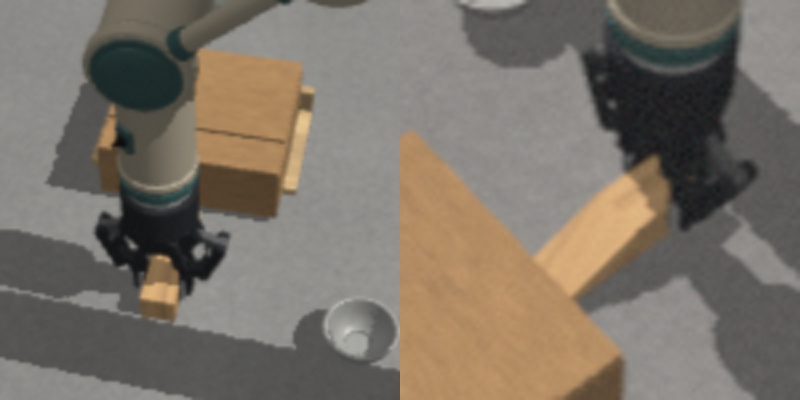

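Request:
servo_tool([
  {"slide": [-0.006,0,0],"spin": 0},
  {"slide": [-0.006,0,0],"spin": 0},
  {"slide": [-0.006,0,0],"spin": 0},
  {"slide": [0,0,0],"spin": 0},
])

```text
clock: 10.4
position: [0.5704, 0.0335, 0.0049]
ee_rot: [0.0, 0.727, 0.686, 0.001]
contact_force: [0.1, 1.2, 6.0]
width: 0.0353
```

Request:
servo_tool([
  {"slide": [-0.002,0,0],"spin": 0},
  {"slide": [0,0,0],"spin": 0},
])

```text
clock: 10.6
position: [0.5703, 0.0321, 0.0049]
ee_rot: [-0.0, 0.728, 0.686, 0.001]
contact_force: [0.5, 2.5, 5.6]
width: 0.035
```

Request:
servo_tool([
  {"slide": [-0.002,0,0],"spin": 0},
  {"slide": [0,0,0],"spin": 0},
])

```text
clock: 10.8
position: [0.5702, 0.0303, 0.0049]
ee_rot: [-0.0, 0.728, 0.686, 0.001]
contact_force: [0.2, 2.5, 6.4]
width: 0.035
```

Request:
servo_tool([
  {"slide": [-0.002,0,0],"spin": 0},
  {"slide": [0,0,0],"spin": 0},
])

```text
clock: 11.0
position: [0.5701, 0.0284, 0.0049]
ee_rot: [-0.0, 0.727, 0.686, 0.001]
contact_force: [-0.1, 4.1, 6.0]
width: 0.0352
```

Request:
servo_tool([
  {"slide": [-0.002,0,0],"spin": 0},
  {"slide": [0,0,0],"spin": 0},
])

```text
clock: 11.2
position: [0.57, 0.027, 0.0049]
ee_rot: [-0.0, 0.728, 0.686, 0.001]
contact_force: [0.4, 5.0, 6.3]
width: 0.0349
```

Request:
servo_tool([
  {"slide": [-0.002,0,0],"spin": 0},
  {"slide": [0,0,0],"spin": 0},
])

```text
clock: 11.4
position: [0.5699, 0.0258, 0.0049]
ee_rot: [-0.001, 0.728, 0.686, 0.002]
contact_force: [0.8, 8.5, 7.0]
width: 0.0351
```

Request:
servo_tool([
  {"slide": [-0.003,0,0],"spin": 0},
  {"slide": [-0.003,0,0],"spin": 0},
  {"slide": [-0.003,0,0],"spin": 0},
  {"slide": [-0.003,0,0],"spin": 0},
  {"slide": [-0.001,0,0],"spin": 0},
  {"slide": [0,0,0],"spin": 0},
  {"slide": [0,0,0],"spin": 0},
])

```text
clock: 12.1
position: [0.5691, 0.0134, 0.0049]
ee_rot: [-0.001, 0.728, 0.686, 0.002]
contact_force: [1.0, 8.1, 5.9]
width: 0.035
```

```bash
python3 - <<'E'
from h import *
import look; look.look("t11",rs=(120,220,290,390),rc=(180,280,240,340))
E
```

```text
12.2 [0.5691 0.0134 0.0049] [0.05 9.85 6.68] 0.03521087755455795
[[ 0.06   0.998  0.001]
 [ 0.998 -0.06   0.005]
 [ 0.005  0.001 -1.   ]]
```

View pics/t11.png

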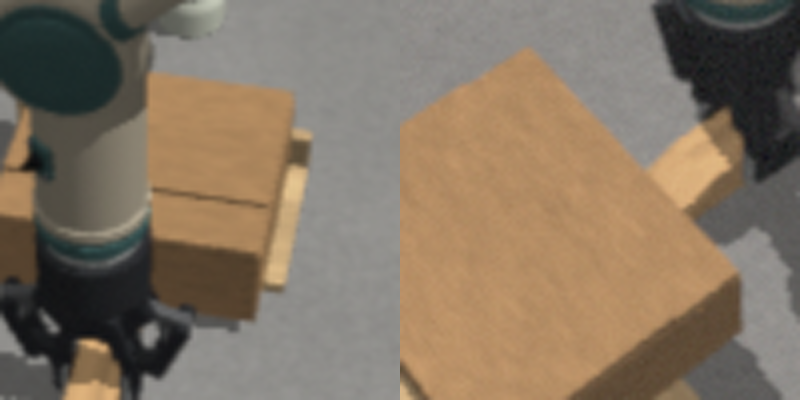

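```bash
cat > lift.py <<'E'
from h import *
import sys
tag=sys.argv[1]
np.set_printoptions(precision=2,suppress=True)
yaw=np.radians(-3.3);X=np.array([np.cos(yaw),np.sin(yaw),0]);Y=np.array([-X[1],X[0],0]);Z=np.array([0,0,1.])
O=np.array([.565,-.067,.01])-.085*Y
def P(c,lift,sh=0):
    a=lift/.17; y=c[1]+.085; z=c[2]
    return O+X*c[0]+Y*(-.085+sh+y*np.cos(a)-z*np.sin(a))+Z*(y*np.sin(a)+z*np.cos(a))
pts={"scene":[(.1,.085,.0),(.1,.085,.072),(-.1,.085,.074)],"side":[(-.1,.085,0),(-.1,.085,.072)]}
for n in pts:
    a=cv2.imread(f"pics/{n}_t6.png",0);b=cv2.imread(f"pics/{n}_{tag}.png",0)
    p0=proj(n,[P(c,0) for c in pts[n]]).astype(np.float32)
    p1,st,er=cv2.calcOpticalFlowPyrLK(a,b,p0[:,None],None,winSize=(13,13),maxLevel=1)
    for c,u,v,s,e in zip(pts[n],p0,p1[:,0],st,er):
        f=v-u
        J=np.c_[proj(n,P(c,.005))[0]-u, proj(n,P(c,0,-.001))[0]-u]
        x=np.linalg.lstsq(J,f,rcond=None)[0]
        print(n,c,u,"flow",f,"J lift5mm",J[:,0],"sh1mm",J[:,1],"lift mm",x[0]*5,"shift mm",-x[1],"with sh=-1:",5*(J[:,0]@(f-J[:,1]))/(J[:,0]@J[:,0]),e)
E
python3 lift.py t11
```

```text
scene (0.1, 0.085, 0.0) [325.45 263.32] flow [-0.31 -0.44] J lift5mm [ 0.01 -0.91] sh1mm [-0.33  0.25] lift mm 3.7540763175409078 shift mm -0.9713658508069221 with sh=-1: 3.7937816904181223 [2.1]
scene (0.1, 0.085, 0.072) [325.92 249.09] flow [-0.65 -0.52] J lift5mm [-0.74 -0.48] sh1mm [-0.35  0.26] lift mm 4.877202118124056 shift mm 0.18945046956623945 with sh=-1: 3.870970001831187 [1.79]
scene (-0.1, 0.085, 0.074) [272.31 191.43] flow [-0.6  -0.53] J lift5mm [-0.98 -0.74] sh1mm [-0.34  0.21] lift mm 3.356111124377729 shift mm 0.1763850142666858 with sh=-1: 2.681382147025285 [1.07]
side (-0.1, 0.085, 0) [353.05 201.45] flow [-0.03 -1.06] J lift5mm [ 0.09 -1.08] sh1mm [ 0.05 -0.26] lift mm 9.187707085374118 shift mm 3.5990778437944804 with sh=-1: 3.6406980955509343 [3.48]
side (-0.1, 0.085, 0.072) [354.32 185.45] flow [ 0.14 -1.11] J lift5mm [ 0.22 -1.74] sh1mm [ 0.06 -0.26] lift mm 2.983974667659726 shift mm -0.27369613617852256 with sh=-1: 2.4298111131361413 [6.47]
```

Request:
servo_tool([
  {"slide": [-0.003,0,0],"spin": 0},
  {"slide": [-0.003,0,0],"spin": 0},
  {"slide": [-0.001,0,0],"spin": 0},
  {"slide": [0,0,0],"spin": 0},
  {"slide": [0,0,0],"spin": 0},
])

```text
clock: 12.7
position: [0.5687, 0.0064, 0.0049]
ee_rot: [-0.001, 0.728, 0.686, 0.002]
contact_force: [0.3, 9.7, 6.1]
width: 0.0352
```

```bash
python3 - <<'E'
from h import *
import look; look.look("t12",rs=(120,220,290,390),rc=(180,280,240,340))
s=manip.get_state(); i=eyes.get_image("wrist"); cv2.imwrite("pics/w12.png",i)
E
python3 lift.py t12
```

```text
12.8 [0.5686 0.0064 0.0049] [1.09 9.32 5.89] 0.03475881372167235
[[ 0.06   0.998  0.001]
 [ 0.998 -0.06   0.005]
 [ 0.005  0.001 -1.   ]]
scene (0.1, 0.085, 0.0) [325.45 263.32] flow [-0.5 -0.6] J lift5mm [ 0.01 -0.91] sh1mm [-0.33  0.25] lift mm 5.42466586455553 shift mm -1.5383847470016974 with sh=-1: 4.678117853404033 [2.47]
scene (0.1, 0.085, 0.072) [325.92 249.09] flow [-0.79 -1.01] J lift5mm [-0.74 -0.48] sh1mm [-0.35  0.26] lift mm 7.739634884629484 shift mm 1.0059899396197494 with sh=-1: 6.0426398824400485 [3.59]
scene (-0.1, 0.085, 0.074) [272.31 191.43] flow [-1.18 -0.97] J lift5mm [-0.98 -0.74] sh1mm [-0.34  0.21] lift mm 6.341117200221409 shift mm 0.17160157944304402 with sh=-1: 5.669131816205882 [1.25]
side (-0.1, 0.085, 0) [353.05 201.45] flow [ 0.1  -1.96] J lift5mm [ 0.09 -1.08] sh1mm [ 0.05 -0.26] lift mm 11.382334659210349 shift mm 1.9274903720613699 with sh=-1: 7.851449563765352 [4.]
side (-0.1, 0.085, 0.072) [354.32 185.45] flow [ 0.22 -1.78] J lift5mm [ 0.22 -1.74] sh1mm [ 0.06 -0.26] lift mm 5.199470777005461 shift mm 0.10091826485602169 with sh=-1: 4.35947968060327 [8.81]
```

View pics/w12.png

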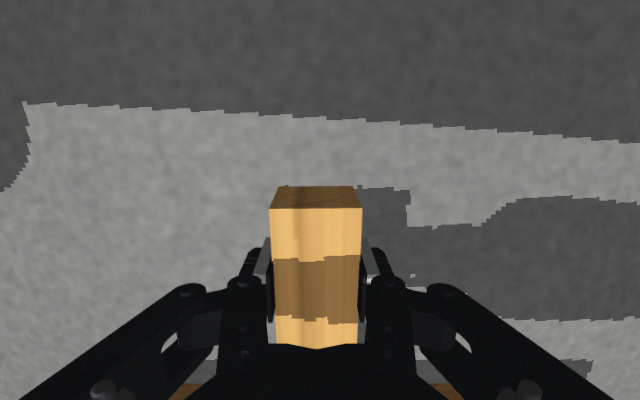

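View pics/t12.png

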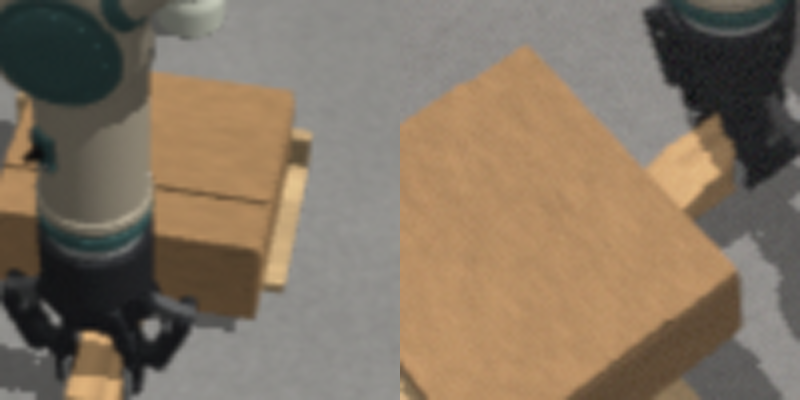

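```bash
cat > prof.py <<'E'
from lift import *
print("----")
def cross(img,u,v,h=4):
    # max-gradient subpixel along column u near v
    vs=np.arange(v-h,v+h+.01,.1).astype(np.float32)
    p=cv2.remap(img,np.full((len(vs),1),u,np.float32),vs[:,None],cv2.INTER_LINEAR)[:,0].astype(float)
    g=np.abs(np.gradient(cv2.GaussianBlur(p[:,None],(1,11),2)[:,0])); g=g-.3*g.max(); g[g<0]=0
    return (vs*g).sum()/g.sum()
n="side"
for z,xs in ((.072,np.arange(-.09,-.05,.004)),(0,np.arange(-.09,-.05,.004))):
    for t in ("t6","t11","t12"):
        im=cv2.imread(f"pics/side_{t}.png",0); r=[]
        for x in xs:
            u,v=proj(n,P((x,.085,z),0))[0]; r.append(cross(im,u,v-(0 if t=="t6" else 1.3)) -v)
        print(z,t,np.median(r),np.round(r,1))
E
python3 prof.py t12 | sed -n '/----/,$p'
python3 - <<'E'
import cv2,numpy as np
o=[cv2.resize(cv2.imread(f"pics/side_{t}.png")[160:215,320:370],(390,429),interpolation=cv2.INTER_NEAREST) for t in("t6","t12")]
cv2.imwrite("pics/cmp.png",np.hstack(o))
E
```

```text
----
0.072 t6 -0.4967240366796375 [-0.4 -0.5 -0.5 -0.5 -0.5 -0.5 -0.5 -0.6 -1.2 -1.1]
0.072 t11 -2.444341071696769 [-2.4 -2.5 -2.6 -2.5 -2.5 -2.4 -2.4 -2.5 -2.4 -2.4]
0.072 t12 -3.381350776204769 [-3.4 -3.4 -3.5 -3.5 -3.5 -3.4 -3.3 -3.4 -3.3 -3.3]
0 t6 1.8267944758817691 [1.2 1.8 2.  2.2 1.8 1.6 1.8 2.1 2.2 1.5]
0 t11 1.5825531513529825 [-1.4  1.5  2.   1.3  1.4  1.6  1.8  2.   2.1  0.5]
0 t12 1.7071293129691014 [-1.8 -0.7  2.   1.8  1.4  1.6  1.8  2.   2.1  0.1]
```

View pics/cmp.png

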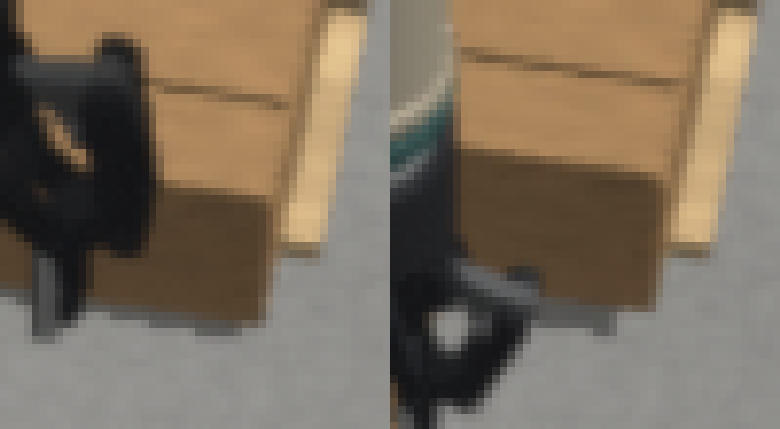

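```bash
python3 - <<'E'
from h import *
i=eyes.get_image("scene"); cv2.imwrite("pics/fin.png",i); s=manip.get_state(); print(s["clock"],s["position"],s["contact_force"],s["width"])
a=cv2.imread("pics/scene0.png",0);p=np.float32([[435,212],[428,237],[170,318],[182,335],[292,148],[303,152]])[:,None]
q,st,e=cv2.calcOpticalFlowPyrLK(a,cv2.cvtColor(i,6),p,None,winSize=(15,15)); print((q-p)[:,0].round(2),e.ravel())
E
```

```text
12.9 [0.56866075 0.00640389 0.00493792] [ 1.09212438 10.14643179  6.463556  ] 0.03526357686622948
[[ 0.04 -0.03]
 [ 0.04  0.  ]
 [-0.82 -0.12]
 [-0.42  0.26]
 [ 0.07  0.04]
 [-7.68 15.04]] [ 3.7444444  2.9866667  3.0009723  2.6755555  3.2119443 24.579721 ]
```

View pics/fin.png

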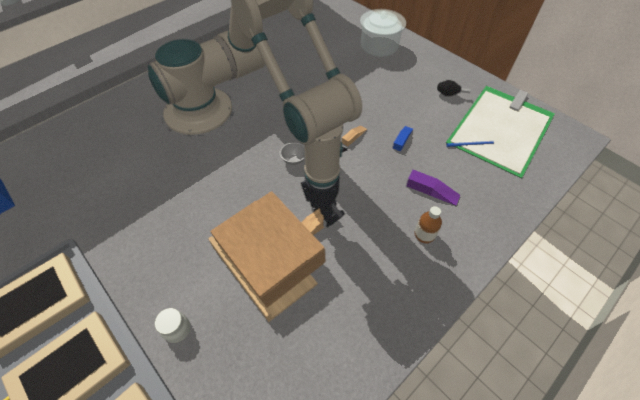

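```bash
python3 -c "
from rig import manip
print(manip.sign_off())"
```

```text
the job is handed in; nothing more can be done
None
```

I folded the narrow flap flat, then the wide flap over it. I then slid the larger tan wedge along the table under the middle of the carton's overhanging side. I handed the job in at about 13 s with the wedge still gripped (60 N set, 35 mm opening).

**Flaps:** The fingertip pressed on the narrow flap at z = 84 mm and on the wide flap at z = 88 mm, which are the heights for flat flaps. The pictures show both flaps flat.

**Lift:** The side-view shift of the carton's top +y edge gives about 7.5 mm. The wedge geometry gives 7.4–8.2 mm. A first point-tracking estimate read lower and more scattered (4.4–7.9 mm). I judged it less reliable because parts of the view were shadowed or hidden.

**Wedge:** The tail sits at the same place in the wrist view as when it was gripped, so it did not slip. The steady push is about 10 N.

**Bystanders:**
- **Bottle:** unchanged in the pictures (shift under 0.1 px).
- **Bowl:** one point is unchanged. The other point tracked badly because the arm hid part of it, but the bowl looks in place.
- **Jar:** its two points read 0.5–0.8 px of shift. I put this down to tracking error, since the gripper met nothing near it, but I did not check further.

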